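Press and hold the lid of a sample jar

ROBOT

A 7-joint arm with a two-finger parallel gripper is mounted at the origin on the work surface. World frame = base frame: x ahead of the robot, y to its left, z up, the work surface at z = 0. Lengths are in m, angles in rad, forces in N, time in s.
With the tool pointing down it reaches from about 0.35 to 0.9 m from the base axis. Payload 19.9 kg.
Tool frame: the origin (TCP) lies midway between the tips of the shut fingers; the grasp point (between the pads) lies 19 mm behind it; z points along the fingers, y is the direction in which the jaws open and shut (so a half turn about z gives the same grasp; the last joint's range is limited). The gripper opens to 85 mm and grips with 20 to 120 N. Pads are 22 mm wide; open, the fingers measure 114 mm over their backs; the gripper's body (76 mm by 85 mm) begins 54 mm behind the grasp point. The pads swing forward as they close: fully open they stand 13 mm farther back than shut.
Start: joints at [1.137, 0.417, -0.01, 1.614, 0.005, 1.111, -0.053], TCP at [0.239, -0.577, 0.231] pointing down, gripper open.
Joint ranges: [-2.81, 2.81], [-0.39, 2.02], [-1.27, 1.25], [0.06, 2.57], [-1.19, 4.33], [0.19, 2], [-2.82, 2.82]. Speed limits (rad/s): [1.89, 1.89, 2.39, 2.39, 3.01, 3.01, 3.01].

INTERFACE

Orientations are given as a rotation vector (axis times angle).
In Python, from rig import sensors, eyes, bot, nets gives the robot as it stands. The module is installed in compiled form; this text tells all that it offers.
- The arm moves only by the tool drive_tool, never from a script. Its argument "steps" is a list that holds one entry, the list of rows, each a list of 4 numbers: the shift along the tool's x, y, z in mm, then the turn about the tool's z in units of 10 degrees (1.0 is 10 degrees). In form: [[[x, y, z, roll], ...]]. A call has 1 to 12 rows; each row shifts and turns the commanded pose from where the row before left it, along the tool's axes as they then stand; what a row does not reach is not made up. A row lasts 1/8 s, in which the tool goes at most 62.5 mm and 10.7 degrees, less where a joint would pass 70% of its speed; a pose out of reach is approached as far as the arm can. A call with a gripper value outside its range is refused whole. "fingers" is the gripper's target within -1 to 1 (shut at 1, half-way at 0, fully open at -1), set as the call begins (left out, the last holds). The fingers move at their own pace and stop on an object; "squeeze" is the grip in N (left out, the last holds). Time passes only in rows, so rows that do not move let the fingers close. It gives the time, the measured TCP pose, the force and the opening at its end, in the units of the state.
- sensors.state(): the state, without advancing time (a new reading comes with each control period).
- eyes.snapshot(name): name is "scene" or "top" or "wrist"; returns a dict with "img" (480x640x3 uint8, blue, green, red), "K" (3x3 intrinsics, pixels), "k1" (the pictures are not rectified: a ray, as slopes to the right and down, at radius r is drawn at 1 + k1 r^2 times it, then the intrinsics apply), "extrinsics" (4x4, takes a point from world to camera coordinates). Camera axes: x right, y down, z forward; pixel columns grow to the right and rows downward; lengths in m; the calibration is good to about 2 mm. A picture is of the moment at which its call begins. There is no depth.
- bot.finish_job(): hands the job in, once; it reports no verdict.
Trained networks look in the newest picture that a camera, given by its name, has taken for a name from the list of things; names that differ only in an ending like _2 or _b are one class to them, and where a whole thing is asked for, a point or a joint stands for the part that bears it (a point fixed in the world has none). Each returns a list of dicts, best first, with "confidence" (0 to 1); they miss things now and then, are a little off and sometimes report something else, mostly with a low value. They report only what shows in the picture. A call takes as long as a camera call.
- nets.trace(camera, name): "pixels" (480x640 bool, what is visible of it) and "rect" ([left, top, right, bottom] in pixels, round what is visible of it).
The state is a dict: "time_s": time; "q": joint angles; "joint_vel": joint speeds; "tau": joint torques, N m; "tcp_pos": TCP position; "eef_rot": TCP orientation; "wrist_force": force on the tool from outside, world axes, zero at the start; "torque": the same for the moment, N m; "gripper_width": finger opening in m.
Only numpy, scipy, OpenCV 4.12 (cv2) and the standard library are available. Lean on these libraries where they do the work, as an engineer would, in place of code of your own. Each camera call takes 0.05 s, during which the arm holds its last target.

TASK

Lift the squat round jar out of the slatted basket and stand it upright in the round seat of the lid press, and let go of it. Then flip the press's safety catch back towards the front of the press, and only then pull the press lever down by its handle all the way to its stop, so that its foot presses on the jar's lid. Finish while still holding the lever down with the gripper (it springs up if let go), and leave the other things where they are.

Things in the scene. Friction and masses are not known exactly. Their poses are not given: they have to be found in the camera images.
- press: White bench press, fixed to the table, base plate 15 mm thick. Origin on the table under the centre of the jar seat; x points from the press's front to its back (hinge side), y to the left seen from its front, z up. Turned by up to 0.25 rad about z. The base plate reaches x -120 to 150, y -175 to 100 mm.
- seat (a point): Centre of the seat floor, 15 mm above the table: a round recess of 29 mm inner radius inside a rim 9 mm high. The seated jar's centre is 35 mm above this point.
- hinge (a point): Middle of the lever's hinge line, which runs along the press's y axis, 100 mm behind the seat and 110 mm above the table. Two posts, 130 mm high over the table, 82 mm left and 88 mm right of it, carry it.
- handle (a point): Centre of the lever's handle: a black round bar, 22 mm in diameter, 106 mm long, along the press's y, free to turn on its axis, between two steel arms, 165 mm from the hinge line. Lever up: straight above the hinge (275 mm over the table). Lever down: 165 mm in front of the hinge at hinge height. Can be pinched from above, across the bar; it moves on an arc about the hinge.
- lever (a joint): Lever angle in rad: 0 upright (start), 1.57 fully down on its stop, when the arms are level. A spring always pushes it back up: about 12 N are needed at the handle at the bottom, with the jar under the foot. While the catch is on, it blocks the lever after 0.15 to 0.3 rad.
- grip: The handle bar's turning sleeve (same place as handle; its own rotation about y has no meaning).
- foot: Round rubber foot, 36 mm across, on a spring plunger between the lever's arms, 100 mm from the hinge line, hence over the seat when the lever is down; then it is pushed back about 8 mm by the jar and presses on its lid with about 10 N. Origin on the line of the arms.
- catch_knob (a point): Centre of the black knob (a roller 18 mm in diameter and 18 mm long along the press's y axis) on top of the safety catch's upright finger, 58 mm above the catch's pivot, so 198 mm above the table at the start. The finger is a steel bar 8 x 12 mm. It can be pinched from above along the press's y axis, or pushed.
- catch_pivot (a point): Pivot of the safety catch (axis along the press's y), on the right of the press (y -140 mm in the press's frame, 30 mm behind the seat's centre), 140 mm above the table. From here a 60 mm steel pawl lies back against the lever's stop finger. A bracket 10 mm thick stands 13 mm beyond its right side.
- catch (a joint): Catch angle in rad: 0 to 0.1 on (start, finger upright, pawl level, lever locked), 1.2 fully back. Grows as the knob is moved in an arc towards the front of the press (press -x) and down while the pawl rises. Off from about 0.5; it stays where it is left, by friction (about 1 N at the knob).
- basket: Slatted basket fixed to the table, 235 (x) x 215 (y) x 48 mm high, wall 5 mm, floor 5 mm; origin under its centre on the table. It holds the jar, a slim bottle and a carton, in any order, about 100 mm apart.
- jar_center (a point): Centre, half-way up, of the squat white jar with its lid: a cylinder 48 mm in diameter and 70 mm high, about 0.1 kg, standing upright in the basket (z along the jar's axis).
- slim_bottle: Slim bottle, 32 mm in diameter, 85 mm high, in the basket; origin at its underside. Leave alone.
- carton: Small cardboard carton 45 x 30 x 60 mm, in the basket; origin at its underside. Leave alone.
- tape_roll: Roll of tape, 70 mm across, 19 mm high, on the table. Leave alone.
- pump_bottle: Pump bottle, 66 mm across, 183 mm high, behind the basket. Leave alone.
- steel_bowl: Steel bowl, 110 mm across, 45 mm high, to the right. Leave alone.
- cup: White cup, 70 mm across, 85 mm high, to the right. Leave alone.
- jar: The same jar; origin at the centre of its underside, 35 mm below its centre.

How it is judged:
On the way, in this order (a step that is already met when the one before it is completed fails the run):
1. the jar is lifted clear of the basket in the fingers (height (world z) of jar_center above 0.085 m and contact force between the fingers and jar above 0.5 N and value of joint lever below 0.3 rad and value of joint catch below 0.4 rad), for 0.1 s.
2. the jar stands upright in the seat, let go, with the catch still on (horizontal distance between jar_center and seat below 0.009 m and z of jar_center in the frame of press between 0.044 and 0.056 m and angle between jar_center's own z axis and vertical below 0.1 rad and contact force between the fingers and jar below 0.1 N and value of joint catch below 0.4 rad and value of joint lever below 0.3 rad), for 0.2 s.
3. the catch is flipped back while the lever is still up (value of joint catch above 0.7 rad and value of joint lever below 0.3 rad), for 0.1 s.
At the end, for the whole second after the job is handed in: The lever is down (beyond 1.50 rad of 1.57), held by the fingers on its handle with more than 2 N; its foot presses on the jar with more than 4 N; the jar stands upright (within 0.1 rad) in the seat, centre within 9 mm, not touched by the fingers; the catch is still back (beyond 0.6 rad) (value of joint lever above 1.5 rad and contact force between the fingers and grip above 2 N and contact force between foot and jar above 4 N and value of joint catch above 0.6 rad and horizontal distance between jar_center and seat below 0.009 m and z of jar_center in the frame of press between 0.044 and 0.056 m and angle between jar_center's own z axis and vertical below 0.1 rad and contact force between the fingers and jar below 0.1 N); the arm keeps its last pose, push and grip.
It fails at once if the bottle or the carton in the basket is moved by more than 40 mm or tipped over (distance of any of slim_bottle, carton from where it was at the start of the episode above 0.04 m or angle between any of slim_bottle, carton's own z axis and vertical above 0.6 rad).
It fails at once if a bystander on the table (tape roll, pump bottle, bowl, cup) is moved by more than 40 mm or tipped over (distance of any of tape_roll, pump_bottle, steel_bowl, cup from where it was at the start of the episode above 0.04 m or angle between any of tape_roll, pump_bottle, steel_bowl, cup's own z axis and vertical above 0.6 rad).
It also fails if it takes over 61 s, if anything falls off the work surface, if the arm or the gripper's body presses on something with over 40 N, if the wrist force passes 120 N, or if a joint passes its speed limit or range.

## Working session

There is one attempt and no reset: what is moved stays moved. The work goes in short steps, Python scripts to look and compute and a tool call to move; the robot and the scene stay as the last step left them, time stands still between calls to the robot, and variables do not carry over. Pictures are saved under pics/ and viewed, and the job is handed in when it is done.

Besides the shell and the picture viewer there is one more tool, called after ">>>" as name(argument=value, ...) on one line, values as JSON. drive_tool: Moves the arm, as the interface text tells. Its arguments: {"type":"object","properties":{"steps":{"type":"array"},"fingers":{"type":"number"},"squeeze":{"type":"number"}},"required":["steps"]}

```bash
mkdir -p pics
cat > h.py <<'E'
import numpy as np, cv2
from rig import sensors, eyes, bot, nets
from scipy.spatial.transform import Rotation as R
def snap(n,f=None):
    s=eyes.snapshot(n)
    if f: cv2.imwrite('pics/'+f,s['img'])
    return s
def ray(s,uv):
    K=np.array(s['K']);T=np.array(s['extrinsics']);k=s['k1']
    d=np.array([(uv[0]-K[0,2])/K[0,0],(uv[1]-K[1,2])/K[1,1]])
    u=d.copy()
    for _ in range(30): u=d/(1+k*(u@u))
    r=T[:3,:3].T@np.array([u[0],u[1],1.]); c=-T[:3,:3].T@T[:3,3]
    return c,r/np.linalg.norm(r)
def atz(s,uv,z):
    c,r=ray(s,uv); return c+r*(z-c[2])/r[2]
def proj(s,P):
    K=np.array(s['K']);T=np.array(s['extrinsics']);k=s['k1']
    p=T[:3,:3]@np.asarray(P,float)+T[:3,3]; u=p[:2]/p[2]; u=u*(1+k*(u@u))
    return np.array([K[0,0]*u[0]+K[0,2],K[1,1]*u[1]+K[1,2]])
def tri(a,b):
    A=np.zeros((3,3));B=np.zeros(3)
    for c,r in (a,b):
        M=np.eye(3)-np.outer(r,r);A+=M;B+=M@c
    p=np.linalg.solve(A,B); return p,[np.linalg.norm((np.eye(3)-np.outer(r,r))@(p-c)) for c,r in(a,b)]
E
python3 - <<'E'
from h import *
for n in ('scene','top','wrist'):
    s=snap(n,n+'0.png'); T=s['extrinsics']; print(n,np.round(-T[:3,:3].T@T[:3,3],3),np.round(T[:3,:3],2).tolist(),s['k1'],s['K'][0][0])
    if n!='wrist':
      for k in ('jar_center','press','handle','catch_knob','basket','seat','grip','foot','catch','lever','slim_bottle','carton'):
        try:
            r=nets.trace(n,k)
            print(k,[(round(x['confidence'],2),x['rect'],np.round(np.argwhere(x['pixels']).mean(0)[::-1],1).tolist()) for x in r[:2]])
        except Exception as e: print(k,e)
print(sensors.state())
E
```

```text
scene [1.136 0.713 1.023] [[-0.8, 0.6, -0.02], [0.4, 0.51, -0.76], [-0.45, -0.61, -0.65]] -0.04315381854047938 546.8465649943178
jar_center [(0.84, [413.0, 327.3, 439.2, 362.3], [426.2, 342.1]), (0.24, [284.2, 359.2, 315.4, 388.0], [297.6, 373.8])]
press [(0.69, [236.6, 195.8, 372.0, 329.3], [295.9, 270.0])]
handle [(0.62, [257.5, 199.9, 285.9, 228.6], [272.7, 212.5]), (0.47, [236.8, 198.1, 367.7, 330.3], [296.0, 270.0])]
catch_knob [(0.71, [255.3, 195.5, 278.0, 231.5], [268.3, 211.6])]
basket [(0.68, [357.3, 315.6, 504.3, 444.5], [430.0, 378.2]), (0.28, [220.3, 197.6, 237.6, 231.8], [227.8, 213.9])]
seat [(0.75, [236.9, 195.3, 370.9, 331.0], [296.1, 269.5]), (0.35, [256.9, 200.2, 283.9, 228.1], [272.5, 212.2])]
grip [(0.67, [236.5, 196.0, 372.2, 330.0], [295.8, 270.2]), (0.59, [260.9, 202.1, 285.4, 230.5], [272.9, 212.7])]
foot []
catch [(0.57, [254.9, 199.6, 276.8, 226.3], [268.7, 211.1])]
lever [(0.58, [250.5, 196.1, 293.4, 282.5], [274.3, 236.0]), (0.19, [356.6, 314.1, 505.2, 445.4], [429.7, 378.7])]
slim_bottle [(0.66, [456.7, 352.4, 474.0, 380.6], [465.9, 366.3])]
carton [(0.75
[... 1198 characters left out ...]
73107 381.3193641753434
{'time_s': 1.35, 'q': array([ 1.1364973 ,  0.41739927, -0.01026152,  1.6136105 ,  0.00469123,
        1.11067724, -0.05297297]), 'joint_vel': array([ 0.00053048, -0.00124935,  0.00192254, -0.00017013, -0.00072475,
       -0.00078732,  0.00109759]), 'tau': array([-2.08576872e-03, -8.64217401e+01,  6.78412579e-01, -4.35220599e+01,
        1.92372099e-02,  1.73625263e-03, -1.88079355e-05]), 'tcp_pos': array([ 0.23921232, -0.57739185,  0.2312563 ]), 'eef_rot': array([-3.08114338e+00, -6.13023306e-01,  9.34047985e-05]), 'wrist_force': array([ 0.16161311,  0.3928193 , -1.17058641]), 'torque': array([0.06781786, 0.03677604, 0.01441493]), 'gripper_width': 0.08524666011691757}
```

View pics/scene0.png

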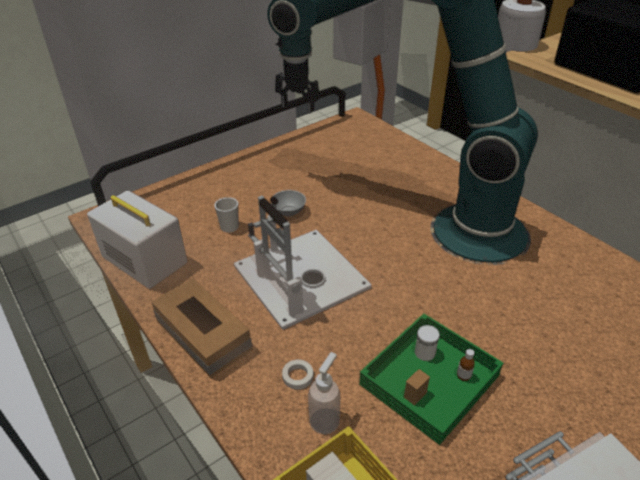

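View pics/top0.png

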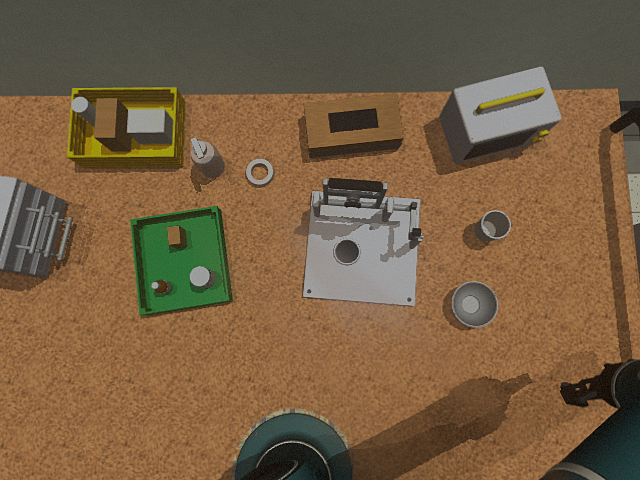

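Run:
```python
import cv2
a=cv2.imread('pics/top0.png'); cv2.imwrite('pics/topc0.png',cv2.resize(a[165:315,290:440],None,fx=4,fy=4,interpolation=2))
b=cv2.imread('pics/scene0.png'); cv2.imwrite('pics/scenec0.png',cv2.resize(b[185:345,215:390],None,fx=4,fy=3.75,interpolation=2))
```

```text
(no output)
```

View pics/topc0.png

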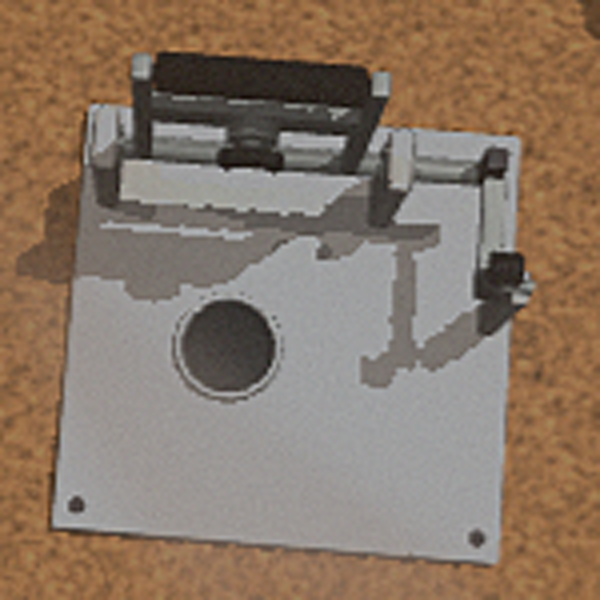

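View pics/scenec0.png

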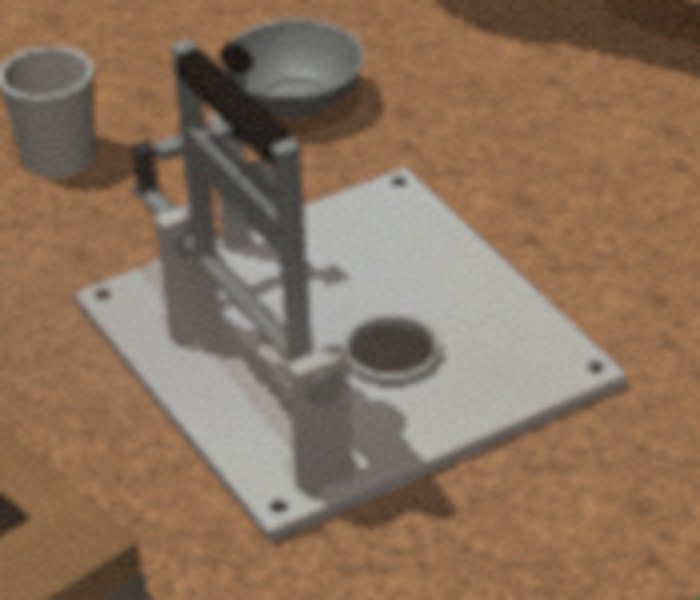

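The top view shows the press front facing the robot, with the plate corners at crop (53,527), (498,563), (520,137) and (90,105) and the seat at about (347,252) px. The jar is at (201,276) px in the basket, nearest the robot. Next I fit the press pose from the corners in both views and measure the jar.

```bash
cat > fit.py <<'E'
from h import *
from scipy.optimize import least_squares
s=snap('scene');t=snap('top')
P=np.array([[-120,100],[-120,-175],[150,-175],[150,100]])/1000
tc=np.array([[53,527],[498,563],[520,137],[90,105]])/4+[290,165]-.4
sc=np.array([[625,380],[408,172],[78,293],[272,537]])/[4,3.75]+[215,185]-.4
def w(p,q): c,n=np.cos(p[2]),np.sin(p[2]); return np.array([p[0]+c*q[0]-n*q[1],p[1]+n*q[0]+c*q[1]])
def res(p,which='ts'):
    r=[]
    for i in range(4):
        X=[*w(p,P[i]),.015]
        if 't' in which: r+=list(proj(t,X)-tc[i])
        if 's' in which: r+=list(proj(s,X)-sc[i])
    return np.array(r)
for wh in ('t','s','ts'):
    f=least_squares(res,[.6,-.1,0],args=(wh,)); print(wh,np.round(f.x,4),np.round(f.fun,1))
p=f.x
rc=np.array([228,347])/4+[290,165]-.4
print('seat top',atz(t,rc,.022), 'scene',atz(s,np.array([392,350])/[4,3.75]+[215,185]-.4,.024))
for nm,q,z in (('handle',(.1,0),.275),('knob',(.03,-.14),.198)):
    print(nm,w(p,q),proj(t,[*w(p,q),z]),proj(s,[*w(p,q),z]))
# jar
from cv2 import minEnclosingCircle
def fitjar(cam,snp,h0):
    m=nets.trace(cam,'jar_center')[0]['pixels']
    best=None
    import itertools
    def sil(x):
        pts=[]
        for z in (h0,h0+.07):
            for a in np.linspace(0,2*np.pi,24): pts.append(proj(snp,[x[0]+.024*np.cos(a),x[1]+.024*np.sin(a),z]))
        return cv2.convexHull(np.float32(pts)*16).astype(np.int32)
    def cost(x):
        im=np.zeros(m.shape,np.uint8); cv2.fillConvexPoly(im,sil(x),1,shift=4); return (im.astype(bool)^m).sum()
    from scipy.optimize import minimize
    c=np.argwhere(m).mean(0)[::-1]; x0=atz(snp,c,h0+.05)[:2]
    r=minimize(cost,x0,method='Nelder-Mead',options=dict(initial_simplex=[x0,x0+[.01,0],x0+[0,.01]]));return r.x,r.fun,m.sum()
for cam,sn in(('top',t),('scene',s)): print(cam,fitjar(cam,sn,.005))
for k in ('slim_bottle','carton'):
  m=nets.trace('top',k)[0]['pixels'];print(k,atz(t,np.argwhere(m).mean(0)[::-1],.06))
m=nets.trace('top','basket')[0]['rect'];print(m,[atz(t,q,.048) for q in((m[0],m[1]),(m[2],m[3]))])
print(sensors.state()['time_s'])
E
python3 fit.py
```

```text
t [ 0.5166 -0.1314 -0.0887] [-0.6  0.4  0.6  0.6  0.5 -0.5 -0.5 -0.6]
s [ 0.5246 -0.1274 -0.0965] [ 1.4 -0.3  0.2 -0.6 -0.8  0.5 -0.8  0. ]
ts [ 0.5197 -0.1307 -0.0921] [-1.  -1.   2.1 -2.   0.  -0.4  0.6 -1.8  0.3 -1.4  0.  -0.7 -0.6 -1.9
  0.4 -1.7]
seat top [ 0.51625711 -0.13129566  0.022     ] scene [ 0.52577689 -0.12778537  0.024     ]
handle [ 0.61924615 -0.1398449 ] [354.34244111 183.50138704] [274.56210677 212.80992516]
knob [ 0.53667134 -0.27281633] [415.6626135  229.99925973] [274.25432983 200.2735338 ]
top (array([0.45441721, 0.21834599]), np.float64(19.0), np.int64(488))
scene (array([0.45988318, 0.21558712]), np.float64(61.0), np.int64(683))
slim_bottle [0.43117124 0.30953179 0.06      ]
carton [0.55110773 0.28029208 0.06      ]
[134.9, 205.4, 233.4, 316.4] [array([0.63196121, 0.3896162 , 0.048     ]), array([0.35949891, 0.14067805, 0.048     ])]
1.7
```

```bash
cat > plan.py <<'E'
from h import *
def cur():
    st=sensors.state(); Rm=R.from_rotvec(st['eef_rot']).as_matrix(); return np.array(st['tcp_pos']),Rm,np.degrees(np.arctan2(Rm[1,0],Rm[0,0])),st
def plan(p,yaw=None,n=None,step=55):
    c,Rm,y,st=cur(); p=np.array(p,float); yaw=y if yaw is None else yaw
    tot=-(yaw-y)/10; d=p-c
    n=n or int(max(np.ceil(np.linalg.norm(d)*1000/step),np.ceil(abs(tot)),1))
    M=Rm.copy(); pos=c.copy(); rows=[]
    for i in range(n):
        r=round(tot/n*(i+1),1)-round(tot/n*i,1)
        tgt=c+d*(i+1)/n
        v=np.round(M.T@(tgt-pos)*1000); pos=pos+M@v/1000
        rows.append([*map(int,v),round(r,1)]); M=M@R.from_rotvec([0,0,np.radians(10*r)]).as_matrix()
    print('t',st['time_s'],'pos',np.round(c,4),'yaw',round(y,1),'tilt',round(np.degrees(np.arccos(-Rm[2,2])),2),'w',st['gripper_width'],'q',np.round(st['q'],2),'F',np.round(st['wrist_force'],1))
    print(rows, 'end',np.round(pos,4))
E
python3 -c "
from plan import *
plan([.45,-.15,.33],85)"
```

```text
t 1.7 pos [ 0.2392 -0.5774  0.2313] yaw 22.5 tilt 0.01 w 0.08521089487258589 q [ 1.14  0.42 -0.01  1.61  0.    1.11 -0.05] F [ 0.7 -0.3  1.1]
[[40, -35, -11, np.float64(-0.7)], [44, -30, -11, np.float64(-0.7)], [47, -24, -11, np.float64(-0.7)], [49, -18, -11, np.float64(-0.7)], [52, -12, -11, np.float64(-0.7)], [53, -6, -11, np.float64(-0.7)], [53, 0, -11, np.float64(-0.7)], [52, 8, -11, np.float64(-0.7)], [51, 13, -11, np.float64(-0.6)]] end [ 0.45   -0.1502  0.3303]
```

>>> drive_tool(steps=[[[40,-35,-11,-0.7],[44,-30,-11,-0.7],[47,-24,-11,-0.7],[49,-18,-11,-0.7],[52,-12,-11,-0.7],[53,-6,-11,-0.7],[53,0,-11,-0.7],[52,8,-11,-0.7],[51,13,-11,-0.6],[0,0,0,0],[0,0,0,0]]], fingers=-1)

```text
time_s: 3.08
tcp_pos: [0.4497, -0.1506, 0.3302]
eef_rot: [-2.326, -2.112, 0.0]
wrist_force: [-0.1, -0.9, 0.2]
gripper_width: 0.0855
```

```bash
python3 -c "
from plan import *
s=snap('wrist','w1.png')
import pickle;pickle.dump(s,open('w1.pkl','wb'))
for X in ([.5166,-.1314,.024],[.5246,-.1274,.024]): print(proj(s,X))
plan([.456,.16,.24],55)"
```

```text
[369.39573347 168.74202209]
[376.04703816 164.66318273]
t 3.125 pos [ 0.4496 -0.1511  0.3301] yaw 84.4 tilt 0.03 w 0.08529550141068384 q [ 0.69  0.08 -0.45  1.83  0.04  1.24  0.13] F [ 0.7 -0.9 -0.2]
[[52, -4, 15, np.float64(0.5)], [51, -8, 15, np.float64(0.5)], [50, -13, 15, np.float64(0.5)], [49, -18, 15, np.float64(0.5)], [47, -21, 15, np.float64(0.5)], [45, -25, 15, np.float64(0.4)]] end [0.4562 0.1594 0.24  ]
```

View pics/w1.png

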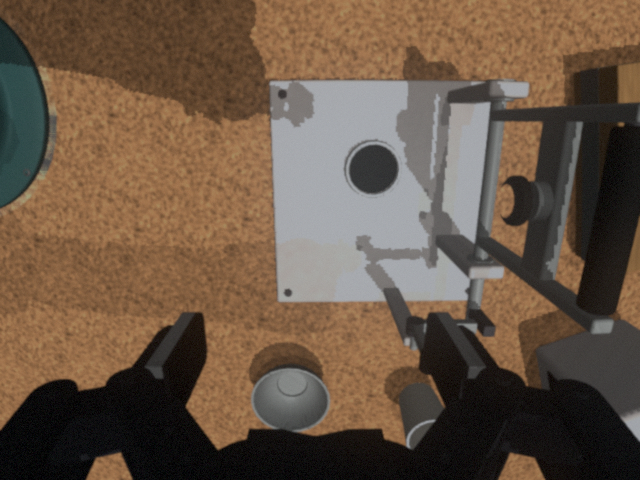

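The wrist view shows the seat at (373,168) px, midway between the two other cameras' estimates, so (0.520,-0.130) looks right. Next I look at the jar from closer.

>>> drive_tool(steps=[[[52,-4,10,0.5],[51,-8,10,0.5],[50,-13,10,0.5],[49,-18,20,0.5],[47,-21,20,0.5],[45,-25,20,0.5],[0,0,0,0],[0,0,0,0]]])

```text
time_s: 4.12
tcp_pos: [0.4563, 0.1592, 0.2401]
eef_rot: [-2.793, -1.437, 0.001]
wrist_force: [1.0, 0.3, -0.2]
gripper_width: 0.0853
```

```bash
cat > jw.py <<'E'
from plan import *
import pickle
s1=pickle.load(open('w1.pkl','rb')); print('seat',atz(s1,(373,168),.024))
P=[(-.120,.100),(-.120,-.175)]
print('FL,FR',atz(s1,(271,82),.015),atz(s1,(278,302),.015))
s=snap('wrist','w2.png')
for x in ((.4544,.2183),(.4599,.2156)):print(proj(s,[*x,.075]),proj(s,[*x,.005]))
r=nets.trace('wrist','jar_center')
print([(q['confidence'],q['rect']) for q in r])
from scipy.optimize import minimize
m=r[0]['pixels']
def cost(x,z0=.005):
    pts=[proj(s,[x[0]+.024*np.cos(a),x[1]+.024*np.sin(a),z]) for z in (z0,z0+.07) for a in np.linspace(0,6.283,24)]
    im=np.zeros(m.shape,np.uint8); cv2.fillConvexPoly(im,cv2.convexHull(np.float32(pts)*16).astype(np.int32),1,shift=4); return (im.astype(bool)^m).sum()
x0=np.array([.456,.217]); o=minimize(cost,x0,method='Nelder-Mead',options=dict(initial_simplex=[x0,x0+[.01,0],x0+[0,.01]]));print('jar',o.x,o.fun,m.sum())
plan([*o.x,.12],53)
E
python3 jw.py
```

```text
seat [ 0.52084764 -0.1309276   0.024     ]
FL,FR [ 0.41338662 -0.02495269  0.015     ] [ 0.38774923 -0.2955831   0.015     ]
[268.05648663 162.50200456] [276.53243214 155.40132283]
[275.60529962 161.20945432] [282.72310785 154.34092328]
[(0.59, [242.2, 129.4, 305.2, 192.5])]
jar [0.45894528 0.21706606] 164.0 2958
t 4.225 pos [0.4565 0.1588 0.2405] yaw 54.4 tilt 0.03 w 0.08506337102156582 q [ 0.23  0.21 -0.71  1.93  0.16  1.06 -1.16] F [-0.2  0.1 -0.2]
[[16, -11, 40, np.float64(0.0)], [17, -10, 40, np.float64(0.1)], [16, -11, 40, np.float64(0.0)]] end [0.4594 0.2172 0.1204]
```

View pics/w2.png

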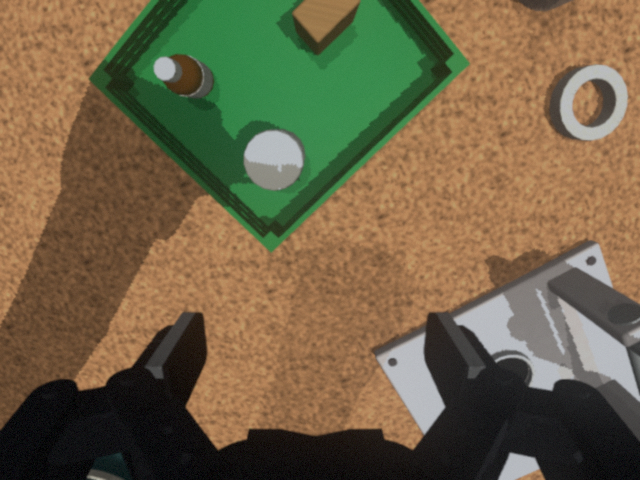

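The jar is at (273,160) px, which gives (0.4585, 0.217). That agrees with the other cameras within about 4 mm. The basket walls are close, so I grasp the jar high with a partial opening.

>>> drive_tool(steps=[[[16,-11,30,0],[16,-11,30,0],[16,-11,30,0],[0,0,30,0],[0,0,30,0],[0,0,0,0],[0,0,0,0]]], fingers=-0.5, squeeze=30)

```text
time_s: 5.1
tcp_pos: [0.4578, 0.2182, 0.0915]
eef_rot: [2.793, 1.437, 0.002]
wrist_force: [-0.0, 0.3, 0.5]
gripper_width: 0.0642
```

```bash
python3 -c "
from plan import *
s=snap('wrist','w3.png');snap('scene','s3.png')
b=cv2.imread('pics/s3.png'); cv2.imwrite('pics/s3c.png',cv2.resize(b[250:450,340:540],None,fx=3,fy=3,interpolation=2))
plan([.4587,.217,.043],None)"
```

```text
t 5.2 pos [0.4579 0.2185 0.0916] yaw 54.5 tilt 0.11 w 0.06380565065925731 q [ 0.02  0.48 -0.64  2.    0.4   0.79 -1.47] F [ 0.1  0.2 -0.4]
[[-1, 1, 49, np.float64(0.0)]] end [0.4582 0.2171 0.0426]
```

View pics/w3.png

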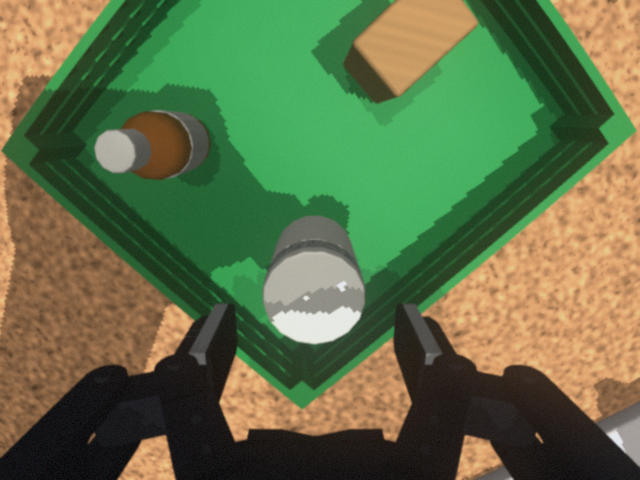

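View pics/s3c.png

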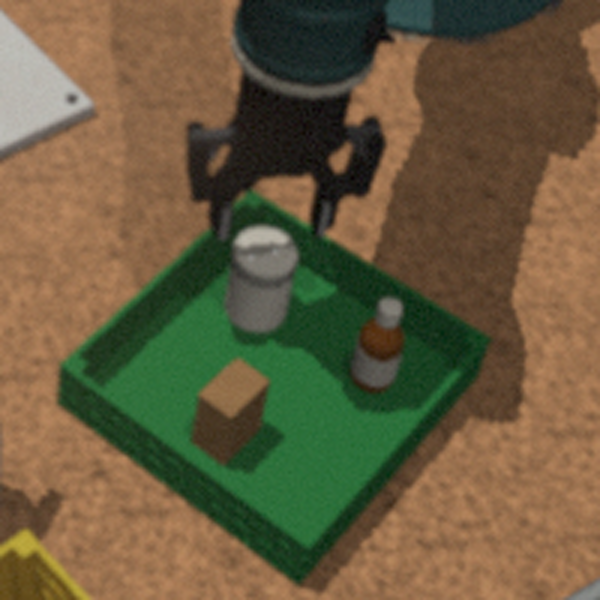

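```bash
python3 -c "
from plan import *
s=snap('wrist'); print(atz(s,(314,297),.075),atz(s,(264,290),.075),atz(s,(365,290),.075))
p,Rm,_,_=cur(); print(proj(s,p), p, proj(s,p-[0,0,-.0]))"
```

```text
[0.45916797 0.21847349 0.075     ] [0.44262357 0.23456771 0.075     ] [0.4801378  0.20777168 0.075     ]
[311.27031575 315.72251467] [0.4577986  0.21850849 0.0914963 ] [311.27031575 315.72251467]
```

The closer view puts the jar at (0.459, 0.2185), within 1.5 mm of the TCP. I descend and grasp.

>>> drive_tool(steps=[[[1,-1,25,0],[0,0,24,0],[0,0,0,0],[0,0,0,0]]])

```text
time_s: 5.75
tcp_pos: [0.4573, 0.2202, 0.0424]
eef_rot: [2.793, 1.439, 0.002]
wrist_force: [0.2, 0.1, -0.2]
gripper_width: 0.0638
```

>>> drive_tool(steps=[[[0,0,0,0],[0,0,0,0],[0,0,0,0],[0,0,0,0],[0,0,0,0],[0,0,0,0]]], fingers=1, squeeze=30)

```text
time_s: 6.5
tcp_pos: [0.4576, 0.2202, 0.0424]
eef_rot: [2.793, 1.438, 0.003]
wrist_force: [-0.1, -1.6, 9.8]
gripper_width: 0.0474
```

```bash
python3 -c "
from plan import *
s=snap('wrist','w4.png')
plan([.459,.218,.2])"
```

```text
t 6.55 pos [0.4576 0.2202 0.0424] yaw 54.5 tilt 0.1 w 0.04744961337287474 q [-0.03  0.56 -0.58  2.02  0.47  0.7  -1.54] F [-0.4 -2.2  8.7]
[[0, 1, -53, np.float64(0.0)], [0, 1, -52, np.float64(0.0)], [-1, 1, -53, np.float64(0.0)]] end [0.4591 0.2176 0.2004]
```

View pics/w4.png

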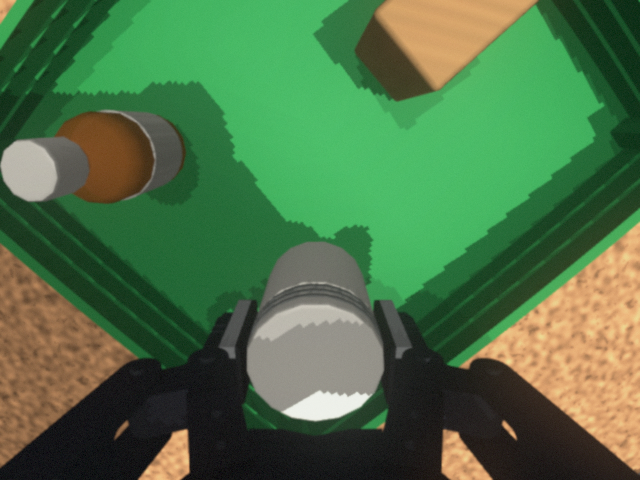

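The jar is gripped centrally between the pads (47 mm opening), lid at about (315,358) px. I lift it.

>>> drive_tool(steps=[[[0,0,-20,0],[0,0,-45,0],[0,0,-50,0],[0,0,-50,0],[0,0,0,0],[0,0,0,0]]])

```text
time_s: 7.3
tcp_pos: [0.4566, 0.2197, 0.2068]
eef_rot: [2.793, 1.438, 0.001]
wrist_force: [0.1, -1.2, -1.7]
gripper_width: 0.0468
```

```bash
python3 -c "
from plan import *
s=snap('wrist','w5.png');snap('scene','s5.png')
b=cv2.imread('pics/s5.png'); cv2.imwrite('pics/s5c.png',cv2.resize(b[220:420,340:540],None,fx=3,fy=3,interpolation=2))
p,Rm,_,_=cur()
# expected lid at tcp: top of jar = tcp z + .033
for z in (.03,.033,.036): q=atz(s,(316,357),p[2]+z); print(q, Rm.T@(q-p))
plan([.47,-.08,.2],85)"
```

```text
[0.45776814 0.21828384 0.23580045] [-0.00030487  0.0019476  -0.03000126]
[0.45894116 0.21995371 0.23880045] [ 0.00173255  0.00193093 -0.03300344]
[0.46011418 0.22162357 0.24180045] [ 0.00376996  0.00191427 -0.03600562]
t 7.4 pos [0.4563 0.2197 0.2058] yaw 54.5 tilt 0.08 w 0.04720880148403133 q [ 0.11  0.31 -0.73  1.91  0.24  1.01 -1.35] F [ 0.4  0.5 -1.4]
[[-39, 31, 1, np.float64(-0.5)], [-42, 27, 1, np.float64(-0.5)], [-44, 24, 1, np.float64(-0.5)], [-46, 19, 1, np.float64(-0.5)], [-48, 16, 1, np.float64(-0.5)], [-48, 11, 1, np.float64(-0.5)]] end [ 0.47   -0.0795  0.1999]
```

View pics/w5.png

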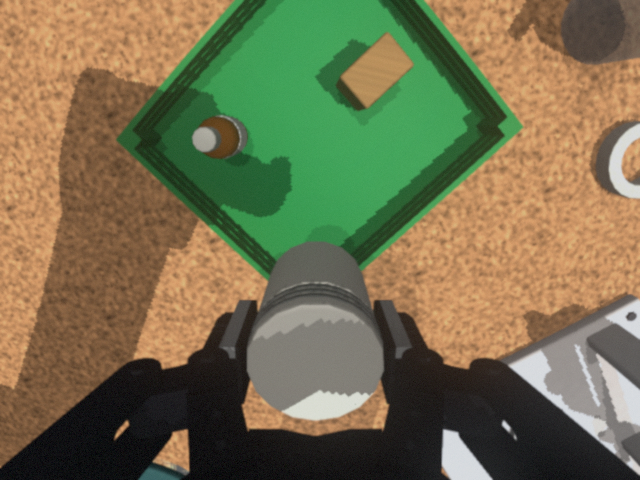

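View pics/s5c.png

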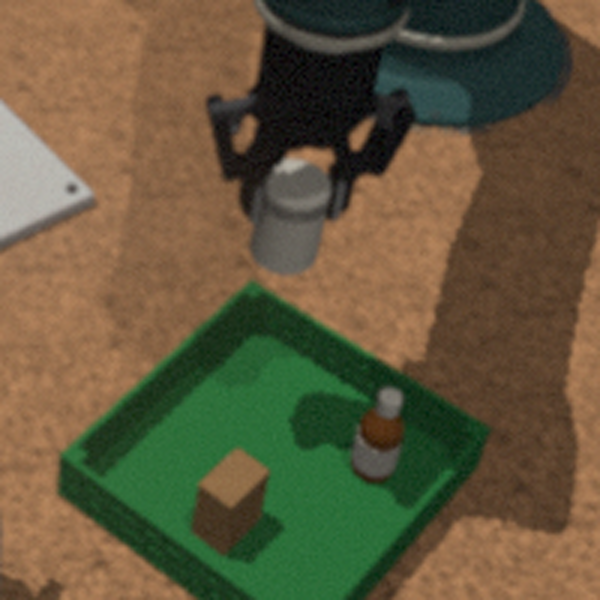

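The jar was lifted cleanly and upright, held in the pads, and the bottle and carton haven't moved. I carry it over the seat.

>>> drive_tool(steps=[[[-39,31,1,-0.5],[-42,27,1,-0.5],[-44,24,1,-0.5],[-46,19,1,-0.5],[-48,16,1,-0.5],[-48,11,1,-0.5],[0,0,0,0],[0,0,0,0]]])

```text
time_s: 8.4
tcp_pos: [0.4701, -0.0787, 0.1997]
eef_rot: [-2.324, -2.111, 0.001]
wrist_force: [0.2, 1.2, -0.7]
gripper_width: 0.047
```

```bash
python3 -c "
from plan import *
plan([.519,-.131,.12],85)"
```

```text
t 8.4 pos [ 0.4701 -0.0787  0.1997] yaw 84.5 tilt 0.09 w 0.04703928329213252 q [ 0.7   0.25 -0.68  1.99  0.19  0.97 -0.17] F [ 0.2  1.2 -0.7]
[[-24, 27, 40, np.float64(0.0)], [-23, 27, 40, np.float64(-0.1)]] end [ 0.5192 -0.1306  0.1196]
```

>>> drive_tool(steps=[[[-24,27,30,0],[-24,27,40,0],[0,0,20,0],[0,0,0,0],[0,0,0,0],[0,0,0,0]]])

```text
time_s: 9.15
tcp_pos: [0.5197, -0.1316, 0.1114]
eef_rot: [2.324, 2.113, 0.0]
wrist_force: [-3.6, 1.4, -0.4]
gripper_width: 0.0472
```

```bash
python3 -c "
from plan import *
s=snap('wrist','w6.png');b=snap('scene','s6.png');t=snap('top','t6.png')
import pickle;pickle.dump((s,b,t),open('6.pkl','wb'))
cv2.imwrite('pics/s6c.png',cv2.resize(b['img'][185:345,215:390],None,fx=4,fy=3.75,interpolation=2))
cv2.imwrite('pics/t6c.png',cv2.resize(t['img'][165:315,290:440],None,fx=4,fy=4,interpolation=2))
plan([.519,-.131,.055],85)"
```

```text
t 9.3 pos [ 0.5198 -0.1321  0.111 ] yaw 84.5 tilt 0.06 w 0.04711928388114259 q [ 0.67  0.48 -0.59  1.92  0.35  0.84 -0.2 ] F [-3.9  0.9  0.2]
[[1, -1, 28, np.float64(0.0)], [0, 0, 28, np.float64(0.0)]] end [ 0.519 -0.131  0.055]
```

View pics/w6.png

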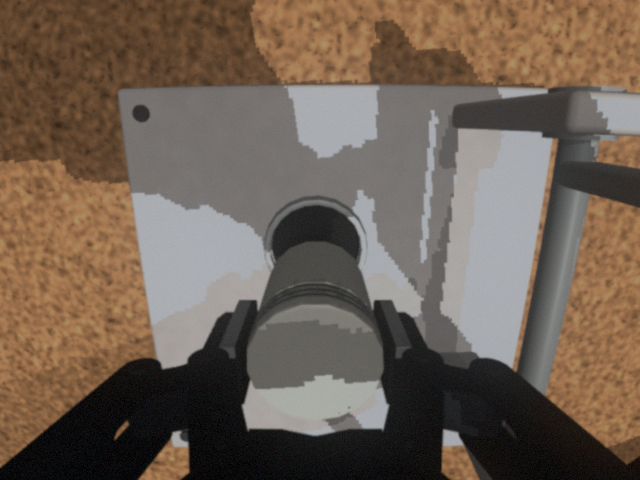

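View pics/s6c.png

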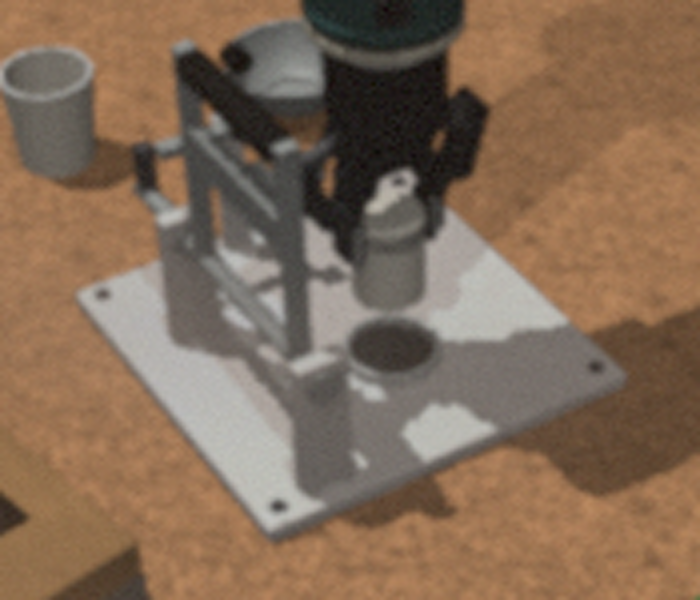

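View pics/t6c.png

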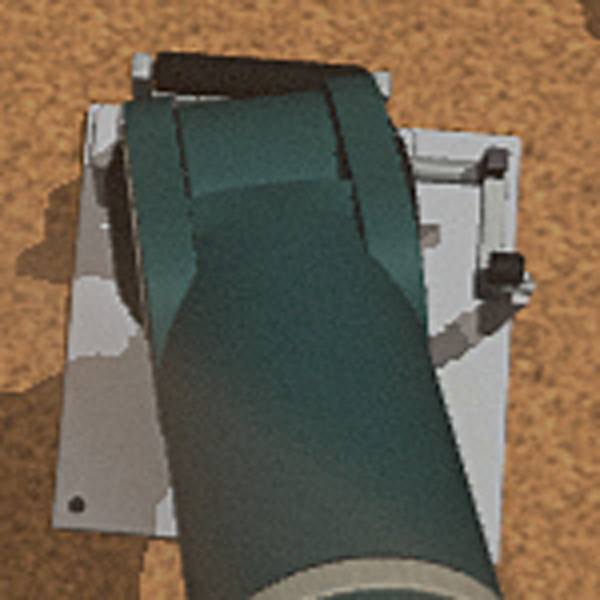

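The wrist force shows about 3.6 N along -x, so a gripper knuckle is probably touching the lever's foot. I back off and turn the jaws to lie along the press's y.

>>> drive_tool(steps=[[[0,-40,0,0],[0,-20,0,-1],[0,0,0,-1],[0,0,0,-1],[0,0,0,-1],[0,0,0,-1],[0,0,0,-1],[0,0,0,-1],[0,0,0,-1],[0,0,0,-1],[0,0,0,0],[0,0,0,0]]])

```text
time_s: 10.8
tcp_pos: [0.4601, -0.1266, 0.1105]
eef_rot: [0.157, 3.137, -0.0]
wrist_force: [0.2, -0.0, -1.3]
gripper_width: 0.0472
```

```bash
python3 -c "
from plan import *
s=snap('wrist','w7.png');b=snap('scene','s7.png')
cv2.imwrite('pics/s7c.png',cv2.resize(b['img'][185:345,215:390],None,fx=4,fy=3.75,interpolation=2))
plan([.519,-.131,.09],175)"
```

```text
t 10.9 pos [ 0.46   -0.1265  0.1104] yaw 174.3 tilt 0.02 w 0.04704794979025866 q [ 1.    0.5  -0.97  2.05  0.55  0.86  1.19] F [ 0.1  0.9 -0.6]
[[-30, 1, 10, np.float64(0.0)], [-29, 0, 10, np.float64(-0.1)]] end [ 0.5189 -0.1313  0.0904]
```

View pics/w7.png

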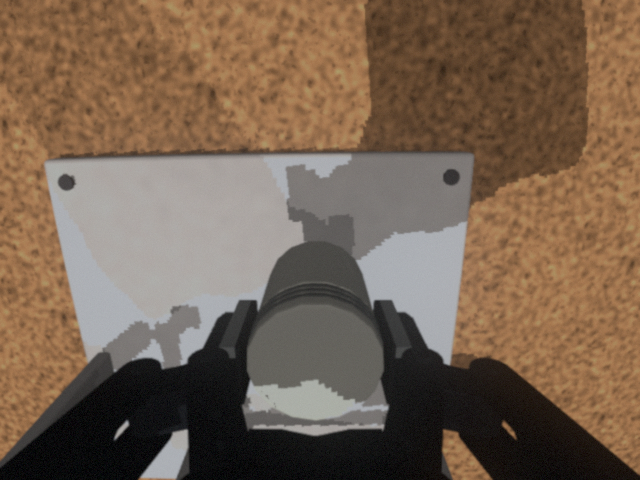

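View pics/s7c.png

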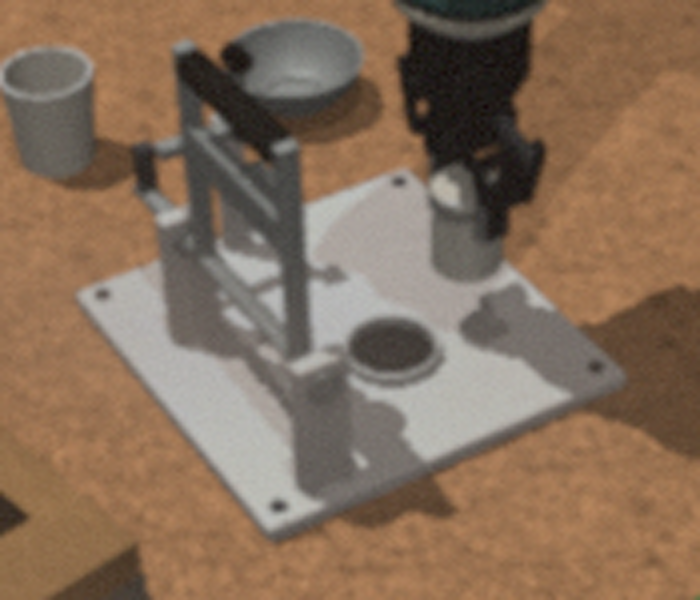

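```bash
python3 -c "
from plan import *
b=snap('scene')
p,Rm,_,_=cur()
f=lambda q:(q-[215,185]+.4)*[4,3.75]
for off in (-.003,0,.003):
  pts=np.array([f(proj(b,[p[0]+off+.024*np.cos(a),p[1]+.024*np.sin(a),p[2]-.0375])) for a in np.linspace(0,6.28,60)])
  print(off,pts.min(0),pts.max(0))
  top=np.array([f(proj(b,[p[0]+off+.024*np.cos(a),p[1]+.024*np.sin(a),p[2]+.0325])) for a in np.linspace(0,6.28,60)]); print('  top',top.min(0),top.max(0))
for S in ((.519,-.131),(.522,-.1295),(.5257,-.1278)):
  pts=np.array([f(proj(b,[S[0]+.031*np.cos(a),S[1]+.031*np.sin(a),.024])) for a in np.linspace(0,6.28,60)]); print(S,pts.min(0),pts.max(0))
a=b['img'][250-20:290,310:360]
cv2.imwrite('pics/a.png',cv2.resize(b['img'][220:300,290:360],None,fx=8,fy=7,interpolation=1))
"
```

```text
-0.003 [439.0003788  236.37922687] [512.09056993 281.59056839]
  top [438.58391305 159.21368428] [514.05876405 203.86637317]
0 [435.39280471 238.08272783] [508.54928651 283.38099492]
  top [434.85830965 160.8976599 ] [510.40407275 205.63945093]
0.003 [431.77843334 239.78940032] [505.00127055 285.17482165]
  top [431.12543692 162.58490399] [506.74218465 207.41604225]
(0.519, -0.131) [350.33542182 313.42419925] [444.22409109 374.30455172]
(0.522, -0.1295) [348.00101564 316.31072715] [442.03413838 377.38318526]
(0.5257, -0.1278) [344.97787432 319.76988205] [439.18353215 381.07275309]
```

View pics/a.png

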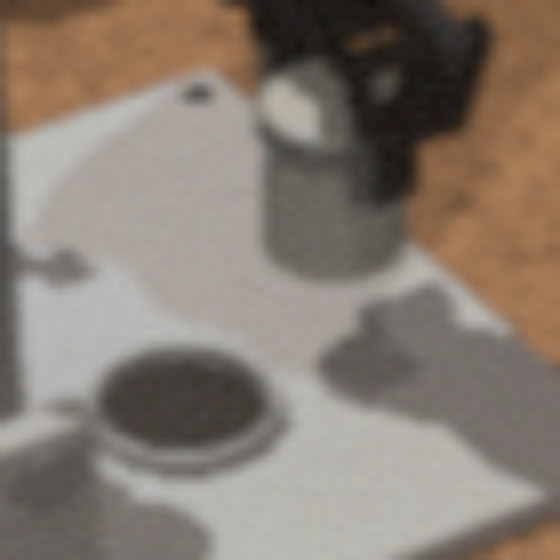

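```bash
python3 -c "
from plan import *
b=snap('scene')
for c in ((396.5,348),(398.4,347.1)): print(atz(b,np.array(c)/[4,3.75]+[215,185]-.4,.024))
import pickle
s1=pickle.load(open('w1.pkl','rb')); s6=pickle.load(open('6.pkl','rb'))[0]
print(atz(s1,(373,168),.024), 'w6 rim',atz(s6,(316,247),.024))
"
```

```text
[ 0.52222438 -0.12757806  0.024     ]
[ 0.52068831 -0.12753534  0.024     ]
[ 0.52084764 -0.1309276   0.024     ] w6 rim [ 0.52168967 -0.13073011  0.024     ]
```

>>> drive_tool(steps=[[[-30,1,10,0],[-31,-4,10,-0.1],[0,0,0,0],[0,0,0,0],[0,0,0,0]]])

```text
time_s: 11.62
tcp_pos: [0.5199, -0.1352, 0.0905]
eef_rot: [-0.124, -3.139, 0.001]
wrist_force: [0.2, 0.0, -0.6]
gripper_width: 0.047
```

```bash
python3 -c "
from plan import *
b=snap('scene','s8.png')
cv2.imwrite('pics/a8.png',cv2.resize(b['img'][220:300,270:340],None,fx=8,fy=7,interpolation=1))
plan([.5215,-.130,.054])"
```

```text
t 11.675 pos [ 0.52   -0.1354  0.0906] yaw 175.5 tilt 0.03 w 0.04724293441204233 q [ 0.9   0.62 -0.9   1.92  0.62  0.9   1.17] F [ 0.2 -0.5 -1.2]
[[-1, 5, 37, np.float64(0.0)]] end [ 0.5214 -0.1305  0.0536]
```

View pics/a8.png

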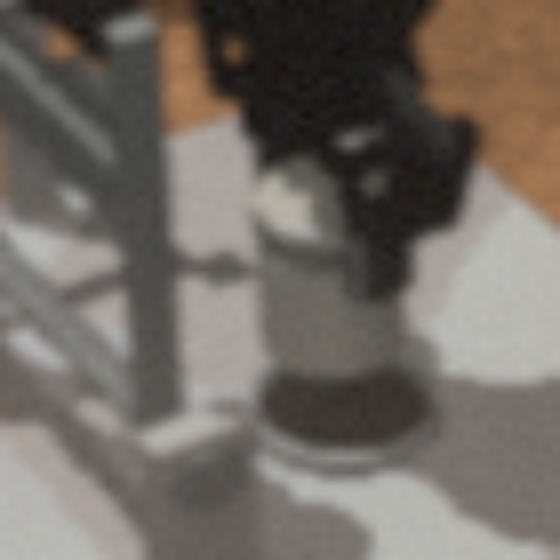

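>>> drive_tool(steps=[[[-1,5,10,0],[0,0,10,0],[0,0,5,0],[0,0,0,0],[0,0,0,0]]])

```text
time_s: 12.3
tcp_pos: [0.5219, -0.1303, 0.0654]
eef_rot: [0.123, 3.139, 0.0]
wrist_force: [-0.2, -0.1, -1.7]
gripper_width: 0.0472
```

```bash
python3 -c "
from plan import *
b=snap('scene','s9.png')
cv2.imwrite('pics/a9.png',cv2.resize(b['img'][220:300,270:340],None,fx=8,fy=7,interpolation=1))
plan([.5215,-.130,.0535])"
```

```text
t 12.35 pos [ 0.5218 -0.1304  0.0655] yaw 175.5 tilt 0.01 w 0.047225136283319674 q [ 0.86  0.66 -0.87  1.93  0.66  0.86  1.13] F [-0.1 -1.  -0.9]
[[0, 0, 12, np.float64(0.0)]] end [ 0.5218 -0.1304  0.0535]
```

View pics/a9.png

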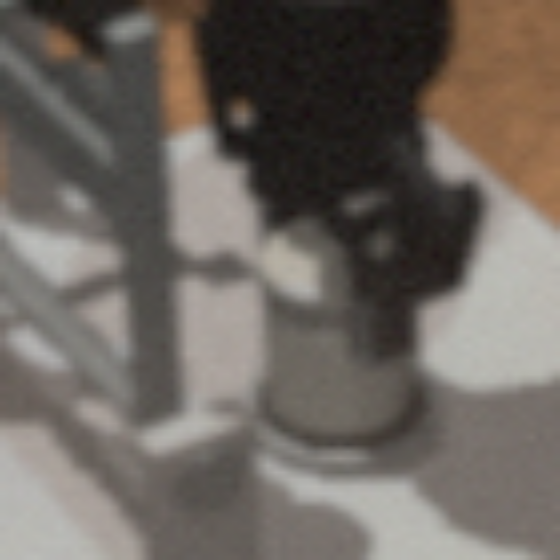

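The scene view shows the jar at columns 264–415 over the seat mouth at 260–432, so it is centred within about 2 mm. I make a small correction and lower it.

>>> drive_tool(steps=[[[1,1,5,0],[0,0,4,0],[0,0,3,0],[0,0,0,0],[0,0,0,0],[0,0,0,0]]])

```text
time_s: 13.1
tcp_pos: [0.5209, -0.1293, 0.0534]
eef_rot: [0.123, 3.139, -0.0]
wrist_force: [-0.3, -0.6, -1.3]
gripper_width: 0.047
```

```bash
python3 -c "
from plan import *
b=snap('scene','s9.png')
cv2.imwrite('pics/a10.png',cv2.resize(b['img'][220:300,270:340],None,fx=8,fy=7,interpolation=1))
plan([.5215,-.130,.0535])"
```

```text
t 13.15 pos [ 0.5209 -0.1293  0.0534] yaw 175.5 tilt 0.01 w 0.047078500351968144 q [ 0.85  0.67 -0.85  1.94  0.68  0.84  1.12] F [ 0.1 -0.4 -1.4]
[[-1, -1, 0, np.float64(0.0)]] end [ 0.5218 -0.1304  0.0534]
```

View pics/a10.png

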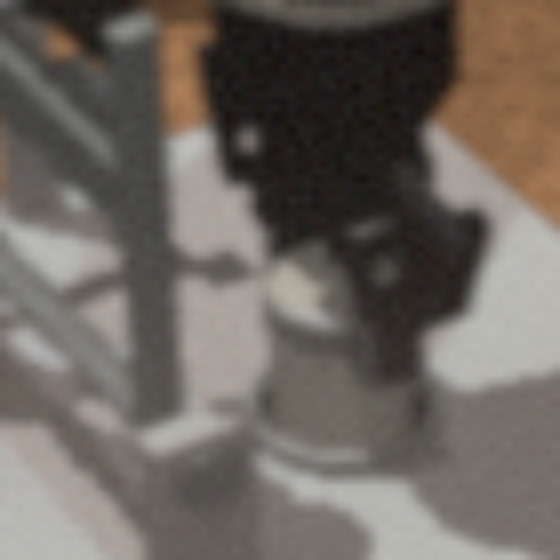

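The jar is inside the rim with no contact force. I lower it 1 mm more and release.

>>> drive_tool(steps=[[[0,0,1,0],[0,0,0,0],[0,0,0,0]]])

```text
time_s: 13.52
tcp_pos: [0.521, -0.1293, 0.0525]
eef_rot: [0.123, 3.139, -0.0]
wrist_force: [-1.0, -0.1, 5.7]
gripper_width: 0.0472
```

>>> drive_tool(steps=[[[0,0,0,0],[0,0,0,0],[0,0,0,0],[0,0,0,0],[0,0,0,0]]], fingers=-0.5)

```text
time_s: 14.15
tcp_pos: [0.5208, -0.1292, 0.0522]
eef_rot: [-0.123, -3.139, -0.0]
wrist_force: [0.6, 0.2, -0.3]
gripper_width: 0.0639
```

>>> drive_tool(steps=[[[0,0,-15,0],[0,0,-25,0],[0,0,-40,0],[20,0,-50,0],[30,0,-30,0],[0,0,0,0],[0,0,0,0]]])

```text
time_s: 15.02
tcp_pos: [0.4711, -0.1257, 0.2124]
eef_rot: [0.124, 3.139, -0.001]
wrist_force: [0.1, -0.3, -0.7]
gripper_width: 0.0642
```

```bash
python3 -c "
from plan import *
s=snap('wrist','w11.png');b=snap('scene','s11.png')
cv2.imwrite('pics/s11c.png',cv2.resize(b['img'][185:345,215:390],None,fx=4,fy=3.75,interpolation=2))
plan([.46,-.131,.34],85)"
```

```text
t 15.125 pos [ 0.4712 -0.1252  0.2118] yaw 175.5 tilt 0.06 w 0.06401196263105635 q [ 1.11  0.37 -1.1   1.94  0.38  1.06  1.34] F [ 0.3 -0.  -0.1]
[[1, -1, -13, np.float64(0.9)], [1, 0, -13, np.float64(0.9)], [1, -1, -12, np.float64(0.9)], [0, -1, -13, np.float64(0.9)], [1, -2, -13, np.float64(0.9)], [0, -1, -13, np.float64(0.9)], [0, -1, -13, np.float64(0.9)], [0, -2, -13, np.float64(0.9)], [0, -1, -12, np.float64(0.9)], [0, -1, -13, np.float64(1.0)]] end [ 0.4599 -0.1306  0.3398]
```

View pics/w11.png

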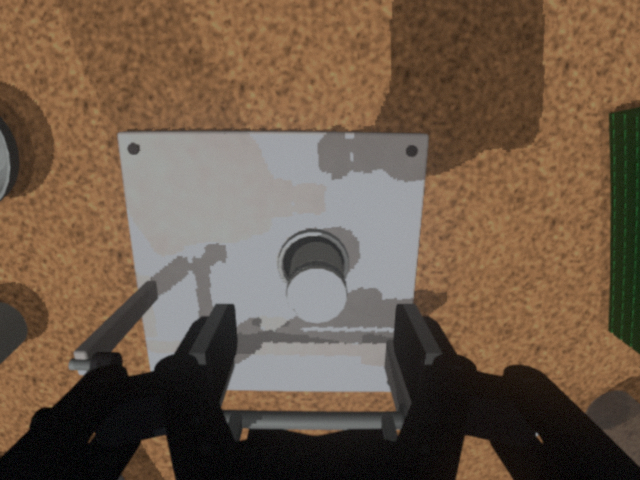

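View pics/s11c.png

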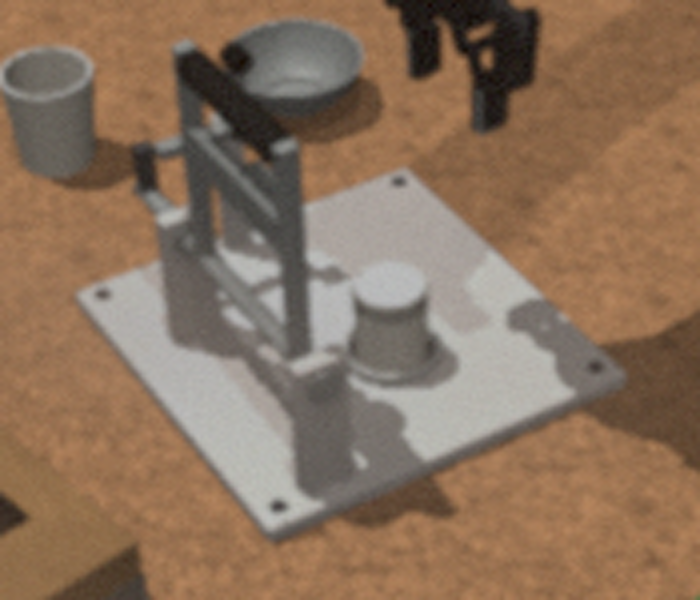

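The jar stands in the seat, lid at crop (390,290), and it has been released. Now I move behind the catch knob with the fingers shut.

```bash
python3 -c "
from plan import *
plan([.465,-.272,.265],175.5)"
```

```text
t 15.125 pos [ 0.4712 -0.1252  0.2118] yaw 175.5 tilt 0.06 w 0.06401196263105635 q [ 1.11  0.37 -1.1   1.94  0.38  1.06  1.34] F [ 0.3 -0.  -0.1]
[[-2, -49, -18, np.float64(0.0)], [-2, -49, -18, np.float64(0.0)], [-1, -49, -17, np.float64(0.0)]] end [ 0.4647 -0.2722  0.2647]
```

>>> drive_tool(steps=[[[-2,-49,-20,0],[-2,-49,-20,0],[-1,-49,-17,0],[0,0,0,0],[0,0,0,0],[0,0,0,0]]], fingers=1)

```text
time_s: 15.88
tcp_pos: [0.4647, -0.271, 0.2688]
eef_rot: [-0.12, -3.139, -0.001]
wrist_force: [-0.0, 0.3, 0.1]
gripper_width: 0.0001
```

```bash
python3 -c "
from plan import *
s=snap('wrist','w12.png')
print(proj(s,[.536,-.273,.198]),nets.trace('wrist','catch_knob')[0]['rect'])
plan([.582,-.272,.265],175.5)"
```

```text
Traceback (most recent call last):
IndexError: list index out of range
```

View pics/w12.png

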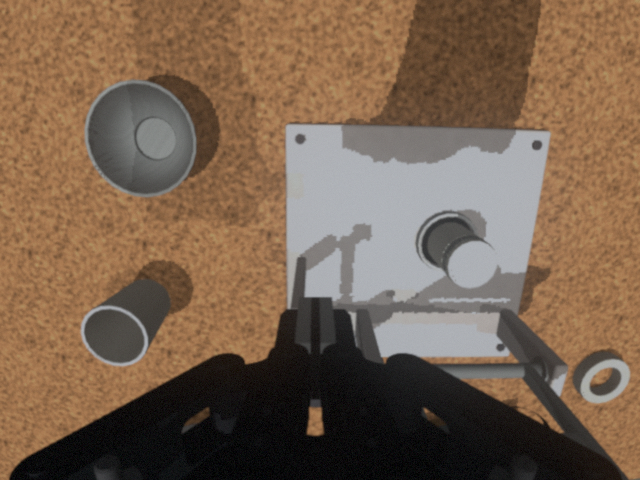

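>>> drive_tool(steps=[[[-40,0,0,0],[-40,0,0,0],[-40,8,0,0],[0,0,0,0],[0,0,0,0]]])

```text
time_s: 16.6
tcp_pos: [0.5845, -0.2732, 0.269]
eef_rot: [-0.122, -3.139, -0.0]
wrist_force: [0.0, -0.3, 0.8]
gripper_width: 0.0002
```

```bash
python3 -c "
from plan import *
s=snap('wrist','w13.png');b=snap('scene','s13.png')
cv2.imwrite('pics/s13c.png',cv2.resize(b['img'][165:300,215:350],None,fx=5,fy=4.4,interpolation=2))
print(proj(s,[.536,-.273,.198]),proj(s,[.536,-.273,.189]))
plan([.585,-.272,.178],175.5)"
```

```text
[310.40752279 175.5211731 ] [310.58491618 173.48805026]
t 16.7 pos [ 0.584  -0.274   0.2694] yaw 175.5 tilt 0.04 w -0.00024482269254825557 q [ 1.04  0.6  -0.98  1.49  0.51  1.32  1.51] F [ 0.1  0.2 -0.6]
[[0, 1, 46, np.float64(0.0)], [-1, 1, 45, np.float64(0.0)]] end [ 0.5851 -0.2721  0.1784]
```

View pics/w13.png

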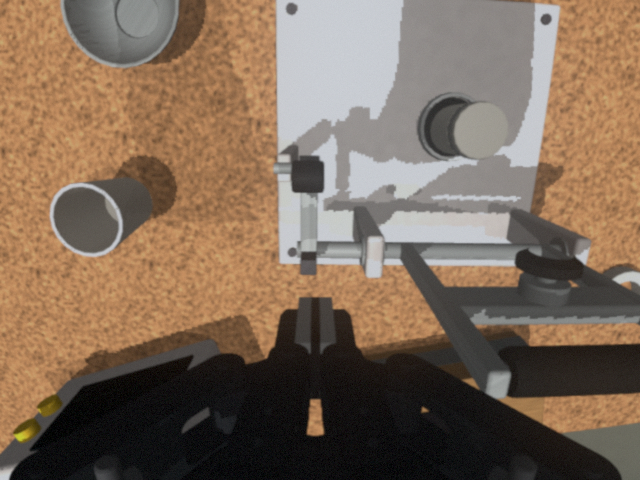

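View pics/s13c.png

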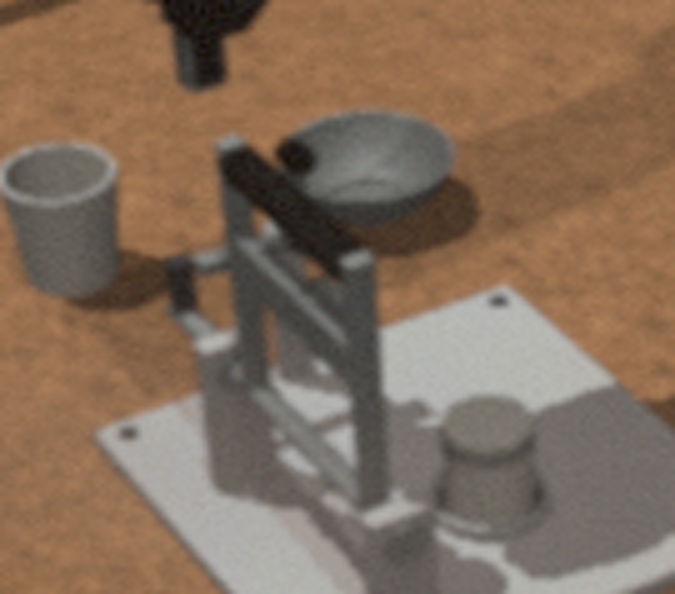

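```bash
python3 -c "
from plan import *
b=snap('scene');s=snap('wrist')
for x in (.59,.6,.61):
  for z in (.12,.14,.16,.18): print(x,z,(proj(b,[x,-.278,z])-[215,165]+.4)*[5,4.4],proj(s,[x,-.278,z]))
"
```

```text
0.59 0.12 [218.06775145 291.43642851] [312.16488154 231.49713391]
0.59 0.14 [214.92855881 265.21837523] [311.954506   238.80314262]
0.59 0.16 [211.73503194 238.52273474] [311.7140617  247.16041289]
0.59 0.18 [208.48585958 211.3372247 ] [311.43666819 256.81127939]
0.6 0.12 [202.01737029 297.9533268 ] [313.16701816 243.44359987]
0.6 0.14 [198.72215415 271.71275918] [313.02559101 251.4663834 ]
0.6 0.16 [195.3697364  244.99251883] [312.86423177 260.62776516]
0.6 0.18 [191.95873226 217.78022263] [312.67845759 271.18581336]
0.61 0.12 [185.86890713 304.51068692] [314.14988322 255.15739647]
0.61 0.14 [182.41575674 278.24795706] [314.07453752 263.86313819]
0.61 0.16 [178.90248451 251.50346467] [313.98871401 273.78710479]
0.61 0.18 [175.32763029 224.26472516] [313.89009525 285.20063721]
```

The knob is at (308,174) px in the wrist view, where it was predicted (310,175). The stop finger's top is about 0.153 m high, so a tip at 0.178 m clears it. I descend behind the knob, then push forward.

>>> drive_tool(steps=[[[0,1,45,0],[0,1,46,0],[0,0,0,0],[0,0,0,0]]])

```text
time_s: 17.3
tcp_pos: [0.5854, -0.272, 0.1803]
eef_rot: [0.124, 3.137, -0.001]
wrist_force: [0.8, -0.6, 0.3]
gripper_width: -0.0
```

>>> drive_tool(steps=[[[12,0,0,0],[12,0,0,0],[12,0,0,0],[12,0,2,0],[12,0,3,0],[10,0,3,0],[8,0,2,0],[0,0,0,0],[0,0,0,0]]])

```text
time_s: 18.42
tcp_pos: [0.5072, -0.2656, 0.1683]
eef_rot: [-0.123, -3.139, -0.0]
wrist_force: [-0.3, 0.3, 0.0]
gripper_width: -0.0001
```

```bash
python3 -c "
from plan import *
s=snap('wrist','w14.png');b=snap('scene','s14.png')
cv2.imwrite('pics/s14c.png',cv2.resize(b['img'][165:300,215:350],None,fx=5,fy=4.4,interpolation=2))
plan([.585,-.272,.178],175.5)"
```

```text
t 18.525 pos [ 0.5073 -0.2655  0.1683] yaw 175.5 tilt 0.01 w -0.00014983445226980242 q [ 1.15  0.58 -0.97  1.78  0.54  1.07  1.48] F [ 0.1  0.6 -0.3]
[[-39, 0, -5, np.float64(0.0)], [-39, 0, -5, np.float64(0.0)]] end [ 0.585  -0.2716  0.1782]
```

View pics/w14.png

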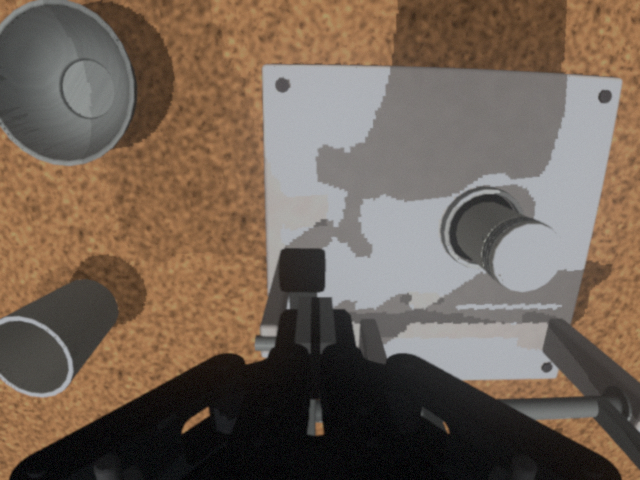

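View pics/s14c.png

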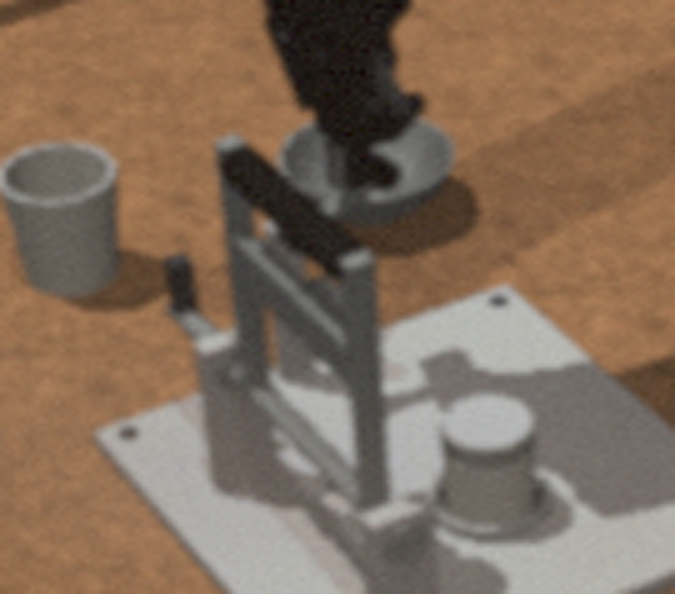

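```bash
python3 -c "
from plan import *
s=snap('wrist');b=snap('scene')
for a in (.5,.7,.9,1.0,1.1,1.2):
  X=[.537-.058*np.sin(a),-.273+.0053*np.sin(a),.14+.058*np.cos(a)]; print(a,proj(s,X),(proj(b,X)-[215,165]+.4)*[5,4.4])
"
```

```text
0.5 [304.55963728 349.70336673] [345.39040934 151.66911038]
0.7 [305.12648981 317.58006146] [361.97335941 155.46425121]
0.9 [305.76220246 288.39687232] [376.06523168 162.41682533]
1.0 [306.0868846  275.58284223] [382.00762665 166.9766976 ]
1.1 [306.40691458 264.19425662] [387.1410906 172.1917384]
1.2 [306.71649697 254.33436656] [391.4219275  178.00431393]
```

The catch is at about 1.0 rad, from the knob at (302,270) px against predictions for each angle. I go up, open, and move over the handle with the jaws across the bar.

>>> drive_tool(steps=[[[0,0,-55,0],[0,0,-60,0],[0,0,-55,0],[0,0,0,0]]])

```text
time_s: 19.12
tcp_pos: [0.5085, -0.2656, 0.342]
eef_rot: [0.123, 3.134, -0.004]
wrist_force: [0.5, -0.4, -1.2]
gripper_width: 0.0003
```

```bash
python3 -c "
from plan import *
plan([.60,-.139,.345],84.7)"
```

```text
t 19.125 pos [ 0.5085 -0.2656  0.342 ] yaw 175.5 tilt 0.31 w 0.0002916979871544515 q [ 1.24  0.42 -1.09  1.58  0.38  1.37  1.61] F [ 0.5 -0.4 -1.2]
[[-8, 13, 0, np.float64(0.9)], [-6, 15, -1, np.float64(0.9)], [-4, 15, 0, np.float64(0.9)], [-1, 16, 0, np.float64(0.9)], [1, 15, 0, np.float64(0.9)], [4, 15, -1, np.float64(0.9)], [6, 15, 0, np.float64(1.0)], [8, 13, 0, np.float64(0.9)], [11, 11, -1, np.float64(0.9)], [12, 10, 0, np.float64(0.9)]] end [ 0.5997 -0.1389  0.3451]
```

>>> drive_tool(steps=[[[-8,13,0,0.9],[-6,15,-1,0.9],[-4,15,0,0.9],[-1,16,0,0.9],[1,15,0,0.9],[4,15,-1,0.9],[6,15,0,1.0],[8,13,0,0.9],[11,11,-1,0.9],[12,10,0,0.9],[0,0,0,0],[0,0,0,0]]], fingers=-1)

```text
time_s: 20.62
tcp_pos: [0.5979, -0.1395, 0.3408]
eef_rot: [-2.321, -2.116, 0.001]
wrist_force: [0.6, -0.7, 0.2]
gripper_width: 0.0852
```

```bash
python3 -c "
from plan import *
s=snap('wrist','w15.png');b=snap('scene','s15.png')
cv2.imwrite('pics/s15c.png',cv2.resize(b['img'][125:305,215:390],None,fx=4,fy=3.3,interpolation=2))
print(proj(s,[.620,-.139,.275]),[(q['confidence'],q['rect']) for q in nets.trace('wrist','grip')])
plan([.62,-.139,.256],84.7)"
```

```text
[350.99995382 256.2472042 ] [(0.6, [330.2, 170.4, 373.9, 346.2])]
t 20.775 pos [ 0.598  -0.1397  0.3411] yaw 84.6 tilt 0.02 w 0.08540399519650708 q [ 0.73  0.41 -0.76  1.48  0.28  1.36 -0.14] F [ 0.5 -0.2 -0.2]
[[1, 11, 43, np.float64(0.0)], [2, 11, 42, np.float64(0.0)]] end [ 0.6201 -0.1388  0.2561]
```

View pics/w15.png

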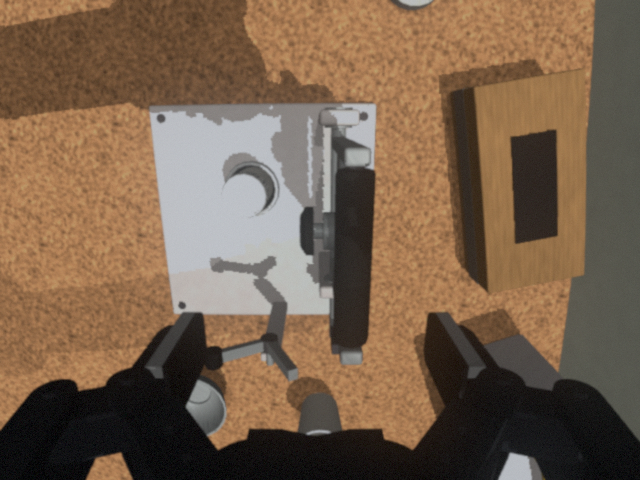

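View pics/s15c.png

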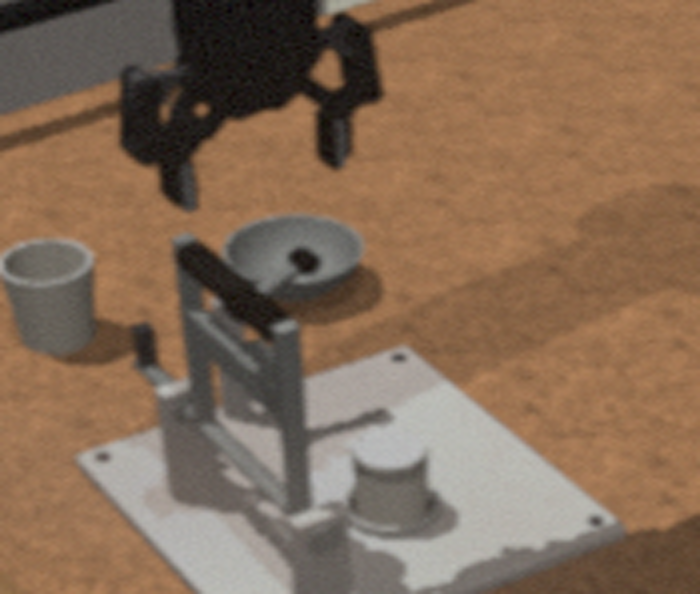

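The handle bar is centred at (352,256) px, where it was predicted. I descend and pinch it.

>>> drive_tool(steps=[[[1,11,0,0],[1,10,25,0],[0,0,30,0],[0,0,30,0],[0,0,0,0],[0,0,0,0]]])

```text
time_s: 21.52
tcp_pos: [0.6201, -0.139, 0.2575]
eef_rot: [2.325, 2.112, 0.001]
wrist_force: [0.1, -0.5, 0.4]
gripper_width: 0.0857
```

>>> drive_tool(steps=[[[0,0,0,0],[0,0,0,0],[0,0,0,0],[0,0,0,0],[0,0,0,0],[0,0,0,0],[0,0,0,0]]], fingers=1, squeeze=60)

```text
time_s: 22.4
tcp_pos: [0.6197, -0.139, 0.2567]
eef_rot: [2.325, 2.112, 0.001]
wrist_force: [1.8, 0.1, 6.3]
gripper_width: 0.0202
```

```bash
python3 -c "
from plan import *
s=snap('wrist','w16.png');b=snap('scene','s16.png')
cv2.imwrite('pics/s16c.png',cv2.resize(b['img'][125:305,215:390],None,fx=4,fy=3.3,interpolation=2))
plan([.62,-.139,.256],84.7)"
```

```text
t 22.5 pos [ 0.6197 -0.139   0.2566] yaw 84.5 tilt 0.05 w 0.020166674981408908 q [ 0.69  0.51 -0.73  1.54  0.35  1.23 -0.19] F [ 1.9 -0.3  5.3]
[[0, 0, 1, np.float64(0.0)]] end [ 0.6197 -0.139   0.2556]
```

View pics/w16.png

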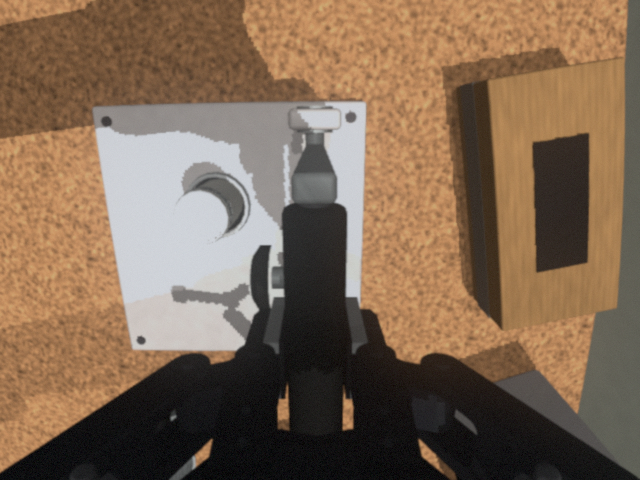

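View pics/s16c.png

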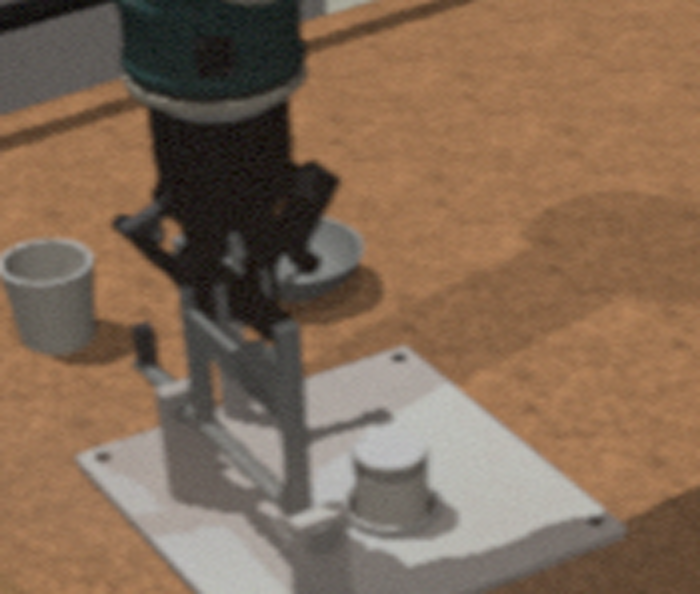

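The bar is pinched: 20 mm opening, low force. I follow the first part of the arc.

>>> drive_tool(steps=[[[0,-16,1,0],[0,-17,2,0],[0,-16,4,0],[0,-15,6,0],[0,0,0,0]]])

```text
time_s: 23.12
tcp_pos: [0.555, -0.1331, 0.2433]
eef_rot: [2.326, 2.112, -0.001]
wrist_force: [1.4, -1.7, 2.4]
gripper_width: 0.0202
```

```bash
python3 -c "
from plan import *
b=snap('scene','s17.png')
cv2.imwrite('pics/s17c.png',cv2.resize(b['img'][125:305,215:390],None,fx=4,fy=3.3,interpolation=2))
plan([.62,-.139,.256],84.7)"
```

```text
t 23.175 pos [ 0.5557 -0.1332  0.2436] yaw 84.5 tilt 0.03 w 0.02002950558759119 q [ 0.77  0.4  -0.75  1.72  0.3   1.14 -0.17] F [-0.3 -2.2  6.3]
[[0, 32, -6, np.float64(0.0)], [0, 33, -6, np.float64(0.0)]] end [ 0.6204 -0.1394  0.2556]
```

View pics/s17c.png

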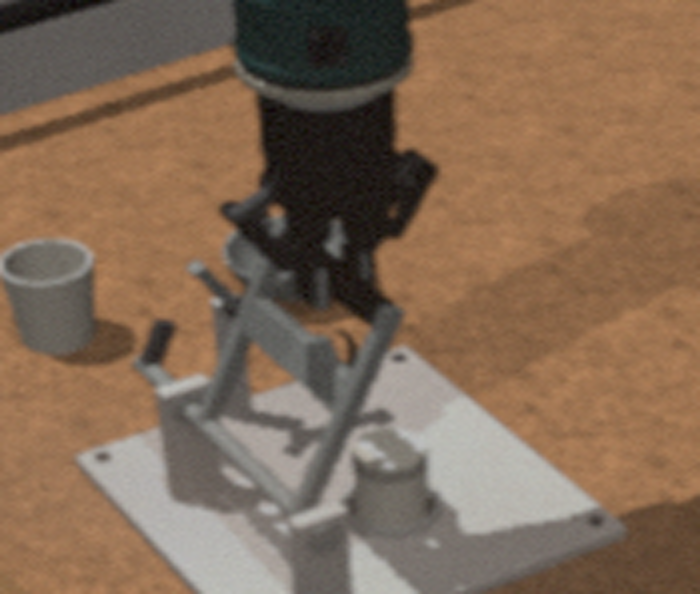

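The lever moves freely past the catch, now at about 0.4 rad. I continue the arc.

>>> drive_tool(steps=[[[0,-15,7,0],[0,-14,9,0],[0,-13,10,0],[0,-12,11,0],[0,-11,12,0],[0,0,0,0]]])

```text
time_s: 23.92
tcp_pos: [0.4908, -0.1272, 0.1938]
eef_rot: [-2.326, -2.112, 0.001]
wrist_force: [-0.8, -4.3, 4.2]
gripper_width: 0.0203
```

>>> drive_tool(steps=[[[0,-10,14,0],[0,-8,14,0],[0,-7,15,0],[0,-5,16,0],[0,0,0,0]]])

```text
time_s: 24.55
tcp_pos: [0.4612, -0.1245, 0.1346]
eef_rot: [-2.326, -2.112, 0.001]
wrist_force: [-1.4, -7.2, 4.3]
gripper_width: 0.0204
```

```bash
python3 -c "
from plan import *
b=snap('scene','s18.png')
cv2.imwrite('pics/s18c.png',cv2.resize(b['img'][155:335,215:390],None,fx=4,fy=3.3,interpolation=2))
plan([.62-.1643,-.139+.0152,.0916],84.7)"
```

```text
t 24.6 pos [ 0.4613 -0.1245  0.135 ] yaw 84.5 tilt 0.05 w 0.020328413147655735 q [ 0.83  0.37 -0.74  2.04  0.33  0.85 -0.19] F [-2.1 -6.8  3.2]
[[0, -6, 43, np.float64(0.0)]] end [ 0.4553 -0.1239  0.092 ]
```

View pics/s18c.png

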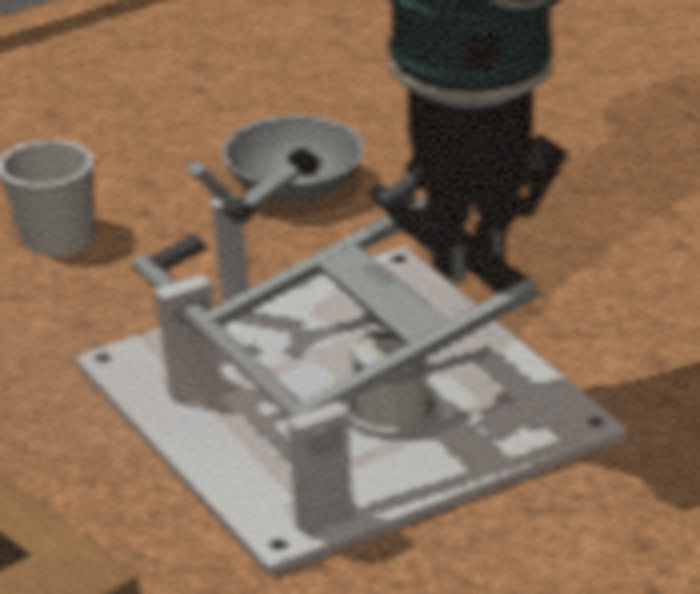

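The catch is still back and the lever is near 1.3 rad. I do the last part, easing off a little of the sideways load.

>>> drive_tool(steps=[[[-1,-3,11,0],[-1,-2,11,0],[0,-1,9,0],[0,0,7,0],[0,0,4,0],[0,0,0,0],[0,0,0,0]]])

```text
time_s: 25.48
tcp_pos: [0.4555, -0.1243, 0.0932]
eef_rot: [-2.324, -2.113, -0.001]
wrist_force: [-1.0, 5.7, 11.8]
gripper_width: 0.0201
```

```bash
python3 -c "
from plan import *
b=snap('scene','s19.png');snap('wrist','w19.png')
cv2.imwrite('pics/s19c.png',cv2.resize(b['img'][155:335,215:390],None,fx=4,fy=3.3,interpolation=2))
plan([.62-.1643,-.139+.0152,.0916],84.7)"
```

```text
t 25.575 pos [ 0.4555 -0.1243  0.0933] yaw 84.6 tilt 0.05 w 0.019946153566143984 q [ 0.79  0.43 -0.7   2.08  0.4   0.76 -0.25] F [-1.8  6.  11.6]
[[1, 0, 2, np.float64(0.0)]] end [ 0.4556 -0.1233  0.0913]
```

View pics/s19c.png

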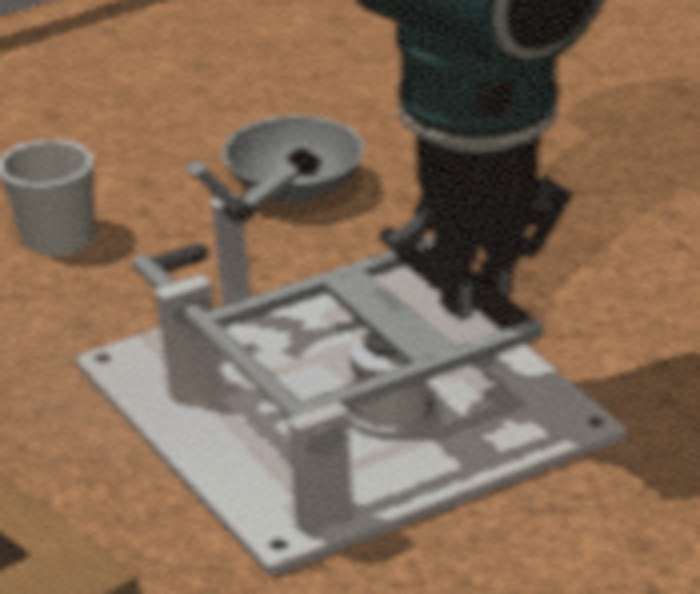

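View pics/w19.png

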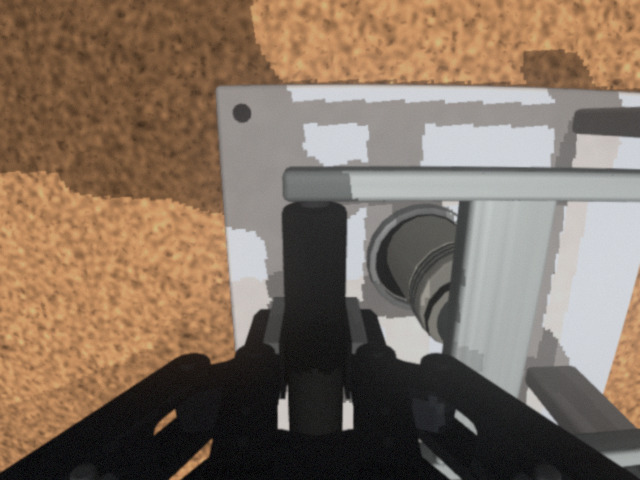

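The drop is 163 mm of 165 mm. I push a little further to feel the stop.

>>> drive_tool(steps=[[[0,0,2,0],[0,0,0,0],[0,0,0,0]]])

```text
time_s: 25.95
tcp_pos: [0.4555, -0.1243, 0.0914]
eef_rot: [-2.324, -2.113, -0.001]
wrist_force: [-4.5, 5.1, 15.3]
gripper_width: 0.0201
```

>>> drive_tool(steps=[[[0,0,2,0],[0,0,0,0],[0,0,0,0]]])

```text
time_s: 26.32
tcp_pos: [0.4556, -0.1243, 0.0899]
eef_rot: [2.324, 2.113, 0.001]
wrist_force: [-8.6, 6.6, 30.8]
gripper_width: 0.0201
```

Force went from 15 to 31 N over 1.5 mm, so the stop is reached. Last check of the angle, jar and catch.

```bash
python3 -c "
from plan import *
b=snap('scene','s20.png');t=snap('top','t20.png')
cv2.imwrite('pics/s20c.png',cv2.resize(b['img'][200:300,250:375],None,fx=6.4,fy=6,interpolation=2))
c,si=np.cos(-.092),np.sin(-.092)
w=lambda x,y,z:[.5203+c*x-si*y,-.130+si*x+c*y,z]
for a in (1.4,1.5,1.57):
  for y in (.058,): print(a,(proj(b,w(.1-.165*np.sin(a),y,.11+.165*np.cos(a)))-[250,200])*[6.4,6], (proj(b,w(.1,y,.11))-[250,200])*[6.4,6])
p,Rm,yaw,st=cur(); print(p,st['wrist_force'],st['time_s'])
for cam,sn in (('scene',b),):
  for k in ('jar_center','catch_knob','cup','steel_bowl','tape_roll','pump_bottle','slim_bottle','carton'):
    r=nets.trace(cam,k); print(k,[(q['confidence'],q['rect']) for q in r[:1]])
"
```

```text
1.4 [619.44168404 284.77357528] [258.73340528 482.03036129]
1.5 [622.68801485 312.8865114 ] [258.73340528 482.03036129]
1.57 [622.86677953 333.26818906] [258.73340528 482.03036129]
[ 0.45558757 -0.1243192   0.0899219 ] [-8.44045011  5.33658475 30.13345795] 26.425
jar_center [(0.85, [301.5, 260.8, 319.6, 287.4])]
catch_knob [(0.55, [268.6, 197.8, 295.8, 223.5])]
cup [(0.56, [217.8, 197.9, 239.7, 234.3])]
steel_bowl [(0.71, [272.7, 189.0, 307.5, 216.4])]
tape_roll [(0.93, [283.1, 356.5, 313.5, 385.9])]
pump_bottle [(0.65, [308.5, 352.2, 342.8, 433.8])]
slim_bottle [(0.92, [457.2, 348.6, 476.2, 381.6])]
carton [(0.83, [404.2, 370.3, 428.0, 405.4])]
```

View pics/s20c.png

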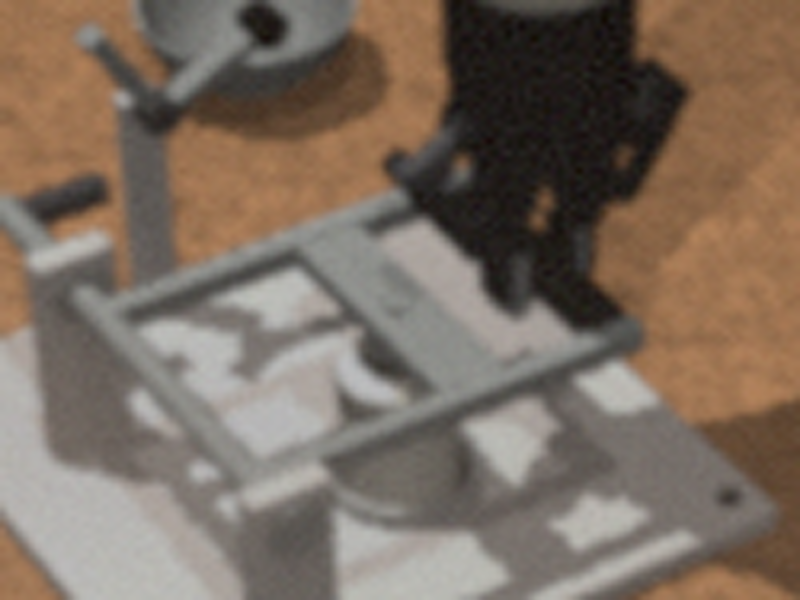

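```bash
python3 -c "
from h import *
print(bot.finish_job())"
```

```text
the job is handed in; nothing more can be done
None
```

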